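# Try the punch chest's lid, free its catch, hold it open

## Robot

A 6-joint arm with a two-finger parallel gripper is mounted at the origin on the work surface. World frame = base frame: x ahead of the robot, y to its left, z up, the work surface at z = 0. Lengths are in m, angles in rad, forces in N, time in s.
With the tool pointing down it reaches from about 0.425 to 0.95 m from the base axis. Payload 3.5 kg.
Tool frame: the origin (TCP) lies midway between the tips of the shut fingers; the grasp point (between the pads) lies ctrl.grip_depth behind it (ctrl.grip_depth is the distance from the TCP to the grasp point, in m); z points along the fingers, y is the direction in which the jaws open and shut (so a half turn about z gives the same grasp; the last joint's range is limited). The gripper opens to 85 mm and grips with 20 to 120 N. Pads are 22 mm wide; open, the fingers measure 114 mm over their backs; the gripper's body (76 mm by 85 mm) begins 54 mm behind the grasp point. The pads swing forward as they close: fully open they stand 13 mm farther back than shut.
Start: joints at [1.179, 0.286, 1.577, -0, 1.279, -0.15], TCP at [0.162, 0.655, 0.21] pointing down, gripper open.
Joint ranges: [-2.77, 2.77], [-0.9, 2.22], [0.21, 2.48], [-1.53, 4.67], [0.24, 2.81], [-2.84, 2.84]. Speed limits (rad/s): [2.79, 2.79, 3.14, 3.14, 3.14, 3.14].

## Interface

Orientations are given as a unit quaternion [w, x, y, z].
In Python, from plant import ctrl, kinematics, eyes gives the robot as it stands. Calls block until the motion is done:
- ctrl.movep(position, orientation): joint-space move of the TCP to a pose.
- ctrl.move_l(position, orientation=None, speed=0.15, guard=None): straight line of the TCP; orientation=None keeps the orientation; speed is the mean speed in m/s. With guard (N) it stops when the force on the tool has changed by that much, and returns True; else False.
- ctrl.goto_joints(angles): joint-space move.
- ctrl.gripper_open() and ctrl.grasp(): open the fingers fully, or close them until they stop; the grip force is fixed at half the most.
- ctrl.dwell(seconds).
- kinematics.inverse_kinematics(position, orientation): joint angles nearest the present ones, or None.
- eyes.capture(name): name is "side" or "top" or "wrist"; returns the picture (420x560x3 uint8, red, green, blue); there is no depth.
- eyes.get_calibration(name): a dict with "camera_matrix" (3x3 intrinsics, pixels), "dist_coeffs" ([k1, k2, p1, p2, k3] as OpenCV has them; the pictures are not rectified), "rvec" (rotation vector, rad) and "tvec" (3), from world to camera coordinates, as OpenCV has them; the wrist camera has in their place "hand_eye" (4x4, takes a point from camera to tool coordinates, whose origin is the TCP and whose axes are the flange's). Camera axes: x right, y down, z forward; pixel columns grow to the right and rows downward; lengths in m; the calibration is good to about 2 mm. A picture is of the moment at which its call begins: read the wrist's pose just before it. get_calibration takes no time and is no camera call.
A pose or a line that the arm cannot do raises ctrl.Unreachable and nothing moves.
- ctrl.job_done(): hands the job in, once; it reports no verdict.
Readings, each from a call of its own:
- ctrl.get_t(): time.
- ctrl.get_joint_pos(): joint angles.
- ctrl.get_joint_velocities(): joint speeds.
- ctrl.get_tau(): joint torques, N m.
- ctrl.get_position(): TCP position.
- ctrl.get_tool_rot(): TCP orientation.
- ctrl.get_wrist_force(): force on the tool from outside, world axes, zero at the start.
- ctrl.get_wrist_torque(): the same for the moment, N m.
- ctrl.get_width(): finger opening in m.
Only numpy, scipy, OpenCV 4.12 (cv2) and the standard library are available. Lean on these libraries where they do the work, as an engineer would, in place of code of your own. Each camera call takes 0.05 s, during which the arm holds its last target.

## Task

Before touching the release slide, tug upward at the lid of the wooden punch chest (it has a bar handle) to learn whether the hidden catch holds it. If it is caught, push the release slide on the front deck all the way to the end of its track nearest the middle of the chest; then raise the lid to about 60 degrees and finish while still holding it there in the fingers, since it falls shut by itself. Leave the steel block, the hammer and the dish where they are.

Things in the scene. Friction and masses are not known exactly. Their poses are not given: they have to be found in the camera images.
- chest: Fixed wooden punch chest, 240 mm deep (x), 280 mm wide (y), 90 mm high. Origin: centre of its underside; at yaw 0 its front faces the robot, own x points to its back, y to the robot's left, z up. Its front 55 mm is a solid fixed deck (top at 90 mm) carrying the release slide; behind it lies the lid (top flush, at 90 mm).
- lid (a joint): Lid angle, rad: 0 closed, grows as the front edge rises, stop at 1.4 (60 degrees is 1.05). The lid weighs 0.3 to 0.5 kg, takes 2 to 3 N at the handle to lift and always falls shut when let go. When caught it lifts about 0.03 rad (4 to 5 mm at the handle) through its play and stops hard; when not caught it simply goes on rising.
- lid_handle (a point): Middle of the lid's handle: round steel bar, 12 mm thick, 110 mm long, parallel to the chest's y, on posts at its ends (92 mm clear between), axis 36 mm above the lid's top. Lid closed: chest x = -40, y = 0, z = 126 mm. It circles about the hinge line with the lid, and can turn between fingers that pinch it from above across chest x. The lid ends 25 mm in front of it.
- lid_hinge (a point): Middle of the lid's hinge line at the back of the chest, parallel to the chest's y: chest x = 110, y = 0, z = 84 mm. The handle starts 150 mm in front of and 42 mm above it.
- slide (a joint): Release slide, m: 0 at its outer end, 0.06 at the released end (towards chest +y, nearest the chest's middle). It starts at 0 to 0.025, which tells nothing about the catch: it pushes the hidden catch clear only in the last part of its travel. Friction 1.5 to 3 N; slide and catch stay where they are left.
- slide_top (a point): Centre of the top of the slide's grip, a dark steel block 22 mm (chest x) by 14 mm (chest y) by 24 mm high standing on the aluminium track plate, at chest x = -97, y = -100 mm plus the slide's position, z = 118.5 mm (25 mm above the plate). It travels along the chest's +y.
- stake: Loose dark steel bench block, 62 x 62 x 80 mm, about 1 kg, standing to the left of the chest; origin: centre of its underside. Leave it alone.
- hammer: Loose hammer lying to the right of the chest; origin: on the bench under its middle, handle along its own -x. Leave it alone.
- dish: Loose white ceramic dish, 80 mm across, 30 mm high, to the left of the chest near its back; origin: centre of its underside. Leave it alone.

How it is judged:
On the way, in this order (a step that is already met when the one before it is completed fails the run):
1. the lid is tugged upward (over 0.012 rad) with the release slide still where it started (within 5 mm) (value of joint lid above 0.012 rad and distance of slide_top from where it was at the start of the episode below 0.005 m), for 0.1 s.
2. the lid is found free (rises past 0.25 rad) or the slide is pushed to its released end (past 0.054) ((value of joint lid above 0.25 rad or value of joint slide above 0.054 m)), for 0.1 s.
At the end, for the whole second after the job is handed in: The lid is held still by the fingers at 0.85 to 1.25 rad (49 to 72 degrees), more than 0.5 N between fingers and lid; the slide is either where it started (within 5 mm) or at its released end (past 0.054 m); block, hammer and dish within 30 mm of their starts (value of joint lid between 0.85 and 1.25 rad and contact force between the fingers and lid above 0.5 N and velocity of joint lid between -0.1 and 0.1 rad/s and (distance of slide_top from where it was at the start of the episode below 0.005 m or value of joint slide above 0.054 m) and distance of each of stake, hammer, dish from where it was at the start of the episode below 0.03 m); the arm keeps its last pose, push and grip.
It fails at once if the block, hammer or dish is moved over 30 mm (distance of any of stake, hammer, dish from where it was at the start of the episode above 0.03 m).
It also fails if it takes over 58 s, if anything falls off the work surface, if the arm or the gripper's body presses on something with over 40 N, if the wrist force passes 120 N, or if a joint passes its speed limit or range.

## Working session

There is one attempt and no reset: what is moved stays moved. The work goes in short steps, each a Python script; the robot and the scene stay as the last script left them, time stands still between calls to the robot, and variables do not carry over. Pictures are saved under pics/ and viewed, and the job is handed in when it is done.

```bash
ls; mkdir -p pics; python3 - <<'E'
from plant import ctrl,kinematics,eyes
import cv2
for n in("side","top"):
    im=eyes.capture(n); cv2.imwrite(f"pics/{n}0.png",im[:,:,::-1])
    c=eyes.get_calibration(n); print(n,c)
print(eyes.get_calibration("wrist"))
print(ctrl.get_t(),ctrl.get_position(),ctrl.get_tool_rot(),ctrl.grip_depth)
E
```

```text
pics
side {'camera_matrix': array([[455.19332096,   0.        , 284.43845346],
       [  0.        , 455.19332096, 204.52150215],
       [  0.        ,   0.        ,   1.        ]]), 'dist_coeffs': array([-0.14528684,  0.        ,  0.        ,  0.        ,  0.        ]), 'rvec': array([ 0.31449698, -2.69930913,  1.32055798]), 'tvec': array([0.58405866, 0.10429071, 0.99166031])}
top {'camera_matrix': array([[401.77073899,   0.        , 276.73439016],
       [  0.        , 401.77073899, 213.28732897],
       [  0.        ,   0.        ,   1.        ]]), 'dist_coeffs': array([-0.01199278,  0.        ,  0.        ,  0.        ,  0.        ]), 'rvec': array([ 2.1625344 , -2.20121423,  0.08536198]), 'tvec': array([0.07830914, 0.58635425, 1.11028924])}
{'camera_matrix': array([[312.5236519 ,   0.        , 278.77147052],
       [  0.        , 312.5236519 , 204.51568012],
       [  0.        ,   0.        ,   1.        ]]), 'dist_coeffs': array([-0.01320211,  0.        ,  0.        ,  0.        ,  0.        ]), 'hand_eye': array([[ 8.52761275e-05, -9.50443585e-01, -3.10897064e-01,
         8.08581274e-02],
       [ 9.99999599e-01,  3.58360620e-04, -8.21254005e-04,
        -1.58152090e-03],
       [ 8.91968865e-04, -3.10896870e-01,  9.50443234e-01,
        -1.64309857e-01],
       [ 0.00000000e+00,  0.00000000e+00,  0.00000000e+00,
         1.00000000e+00]])}
0.1 [0.16135996 0.65477795 0.20827421] [-2.81541686e-04  1.20599320e-01  9.92700690e-01 -1.03177043e-03] 0.0187
```

View pics/side0.png

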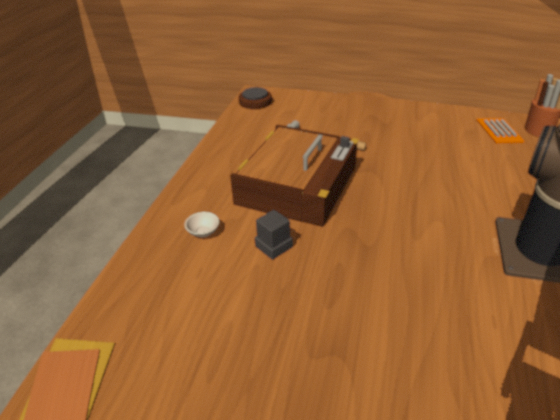

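View pics/top0.png

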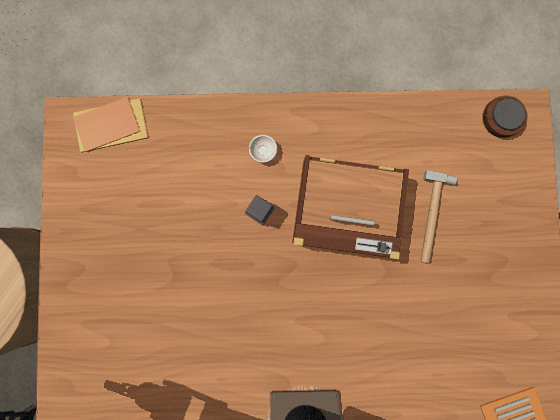

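The side view shows the chest at about (300,170), with the block at (273,233) and the dish at (202,225). In the top view the handle bar is near (353,221), the slide grip near (382,246), and the hammer is right of the chest at (433,215). I'll enlarge the top view to get finer pixel positions.

```bash
python3 - <<'E'
import cv2
im=cv2.imread("pics/top0.png")
cv2.imwrite("pics/top0z.png",cv2.resize(im[145:275,285:445],None,fx=5,fy=4.6 if 0 else 4.6,interpolation=cv2.INTER_CUBIC)[:600])
E
```

```text
(no output)
```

View pics/top0z.png

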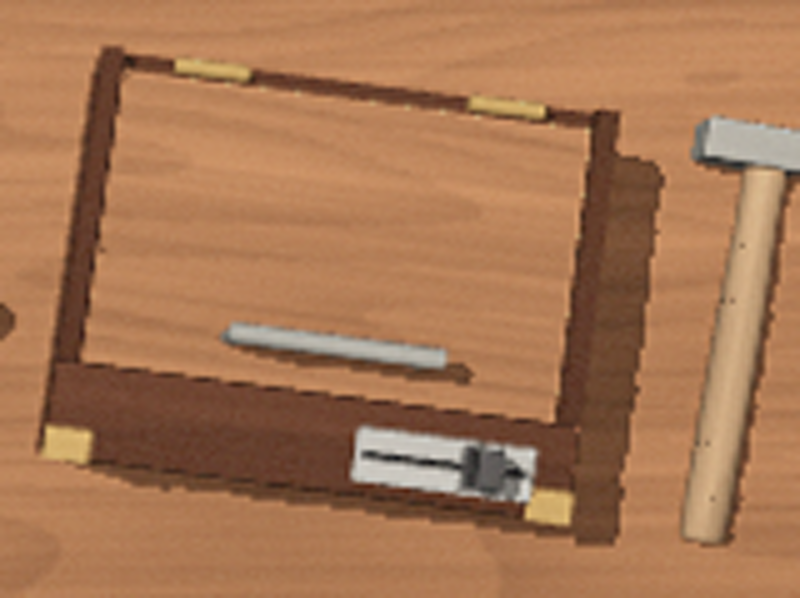

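```bash
cat > h.py <<'E'
import numpy as np,cv2
from scipy.spatial.transform import Rotation as R
from plant import ctrl,kinematics,eyes
def cast_cam(cal,Rcw,o,px,z):
    px=np.array(px,float).reshape(-1,1,2)
    n=cv2.undistortPoints(px,cal["camera_matrix"],cal["dist_coeffs"]).reshape(-1,2)
    d=np.c_[n,np.ones(len(n))]@Rcw.T
    return o+d*((z-o[2])/d[:,2])[:,None]
def cast(name,px,z):
    c=eyes.get_calibration(name); Rm=cv2.Rodrigues(c["rvec"])[0]
    return cast_cam(c,Rm.T,-Rm.T@c["tvec"],px,z)
def castw(pos,q,px,z):
    c=eyes.get_calibration("wrist"); H=c["hand_eye"]
    Rt=R.from_quat([q[1],q[2],q[3],q[0]]).as_matrix()
    return cast_cam(c,Rt@H[:3,:3],np.array(pos)+Rt@H[:3,3],px,z)
def quat(yaw,pitch=0.):
    """tool down, jaw axis(y) along direction yaw+; pitch tilt about chest y"""
    pass
E
python3 - <<'E'
from h import *
z=np.array([[42,455],[572,525],[105,47],[618,113]])/[5,4.6]+[285,145]
P=cast("top",z,.09);print("FL FR BL BR",P.round(4))
f=lambda a,b:np.linalg.norm(P[a]-P[b]).round(4)
print("front",f(0,1),"back",f(2,3),"sides",f(0,2),f(1,3))
for a,b in((1,0),(3,2)):
    d=P[b]-P[a];print(np.arctan2(-d[0],d[1]))
for a,b in((0,2),(1,3)):
    d=P[b]-P[a];print(np.arctan2(d[1],d[0]))
print("centre",P.mean(0))
im=cv2.imread("pics/top0.png").astype(int)
m=((im.max(2)-im.min(2)<30)&(im.min(2)>120)).astype(np.uint8)
m[:, :320]=0;m[:,385:]=0;m[:205]=0;m[232:]=0
ys,xs=np.nonzero(m);r=cv2.minAreaRect(np.c_[xs,ys].astype(np.float32));print(r,len(xs),np.mean(xs),np.mean(ys))
bx=cv2.boxPoints(r);Q=cast("top",bx,.132);print(Q.round(4))
print("handle",cast("top",[r[0]],.128))
g=np.array([[490,462]])/[5,4.6]+[285,145]
print("grip",cast("top",g,.1185))
E
```

```text
FL FR BL BR [[ 0.5006  0.0255  0.09  ]
 [ 0.4557 -0.2527  0.09  ]
 [ 0.7373 -0.0133  0.09  ]
 [ 0.6936 -0.2873  0.09  ]]
front 0.2818 back 0.2775 sides 0.2398 0.2404
-0.1602729922097648
-0.15813055126040454
-0.16244403118842324
-0.1443236294442731
centre [ 0.59680804 -0.13196606  0.09      ]
((352.04998779296875, 219.6500244140625), (42.70924377441406, 3.818376302719116), 8.130102157592773) 168 352.3988095238095 219.67261904761904
[[ 0.5634 -0.0689  0.132 ]
 [ 0.573  -0.0706  0.132 ]
 [ 0.5556 -0.1778  0.132 ]
 [ 0.546  -0.1761  0.132 ]]
handle [[ 0.5597359  -0.12412719  0.128     ]]
grip [[ 0.4925784  -0.20332473  0.1185    ]]
```

The geometry matches: sides 0.240 m, front 0.282 m, yaw about -0.158, handle within 3 mm of where the chest puts it. Next I'll hover over the handle and refine with the wrist camera.

```bash
cat >> h.py <<'E'
def toolq(yaw,flip=1):
    cx=np.array([np.cos(yaw),np.sin(yaw),0])*flip; z=np.array([0,0,-1.]); 
    M=np.c_[np.cross(cx,z),cx,z]
    q=R.from_matrix(M).as_quat(); return np.array([q[3],q[0],q[1],q[2]])
E
python3 - <<'E'
from h import *
for f in(1,-1):
    q=toolq(-.158,f); print(f,q.round(3),kinematics.inverse_kinematics([.559,-.125,.27],q),kinematics.inverse_kinematics([.67,-.14,.235],q))
E
```

```text
1 [0.    0.761 0.649 0.   ] [-3.97068956e-01  2.00566442e-02  1.76545818e+00 -4.44089210e-16
  1.35607783e+00 -2.39068956e-01] [-3.53943722e-01  2.89711001e-01  1.52588603e+00 -4.44089210e-16
  1.32599562e+00 -1.95943722e-01]
-1 [ 0.    -0.649  0.761  0.   ] None None
```

```bash
python3 - <<'E'
from h import *
q=toolq(-.158)
ctrl.movep([.54,-.14,.27],q)
p,r=ctrl.get_position(),ctrl.get_tool_rot()
im=eyes.capture("wrist");cv2.imwrite("pics/w1.png",im[:,:,::-1])
np.save("w1.npy",np.r_[p,r]);print(ctrl.get_t(),p,r,ctrl.get_wrist_force())
E
```

```text
3.2417 [ 0.54016734 -0.13935394  0.26991966] [-9.80159913e-05  7.60355346e-01  6.49507303e-01  4.54363137e-05] [0.91299258 0.84241296 0.20243826]
```

View pics/w1.png

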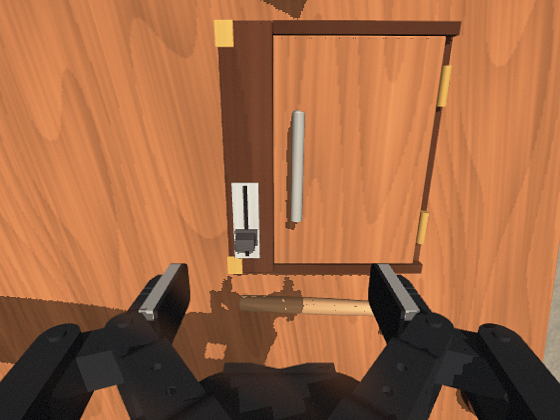

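The wrist view shows the handle bar from (298,112) to (295,220), the slide grip around (245,240) and the track plate spanning rows 183–258. I'll zoom in on the grip.

```bash
python3 - <<'E'
from h import *
im=cv2.imread("pics/w1.png")
cv2.imwrite("pics/w1z.png",cv2.resize(im[175:275,220:280],None,fx=6,fy=6,interpolation=cv2.INTER_CUBIC))
w=np.load("w1.npy");p,r=w[:3],w[3:]
a=im.astype(int);m=((a.max(2)-a.min(2)<35)&(a.min(2)>95)).astype(np.uint8)
m[:, :285]=0;m[:,308:]=0;m[:100]=0;m[226:]=0
ys,xs=np.nonzero(m);b=cv2.minAreaRect(np.c_[xs,ys].astype(np.float32));print(b,len(xs))
Q=castw(p,r,cv2.boxPoints(b),.129);print(Q.round(4),Q.mean(0))
C=castw(p,r,[[214,20],[460,22],[228,274],[421,273]],.09);print(C.round(4),C.mean(0))
for i,j in((2,0),(3,1)):
    d=C[j]-C[i];print(np.arctan2(-d[0],d[1]),np.linalg.norm(d))
for i,j in((0,1),(2,3)):
    d=C[j]-C[i];print(np.arctan2(d[1],d[0]),np.linalg.norm(d))
E
```

```text
((297.1695861816406, 165.55709838867188), (11.154032707214355, 111.0667953491211), 1.5074357986450195) 1217
[[ 0.5444 -0.1805  0.129 ]
 [ 0.5633 -0.0708  0.129 ]
 [ 0.5735 -0.0727  0.129 ]
 [ 0.5559 -0.1826  0.129 ]] [ 0.55926331 -0.12663775  0.129     ]
[[ 0.5006  0.0235  0.09  ]
 [ 0.7381 -0.0152  0.09  ]
 [ 0.4563 -0.2541  0.09  ]
 [ 0.6954 -0.2905  0.09  ]] [ 0.59759559 -0.13406435  0.09      ]
-0.15838543059203927 0.28116013077536994
-0.1540092016781112 0.2785664473045744
-0.1617680683780298 0.2406748127631467
-0.15101767631323876 0.24189906805616088
```

View pics/w1z.png

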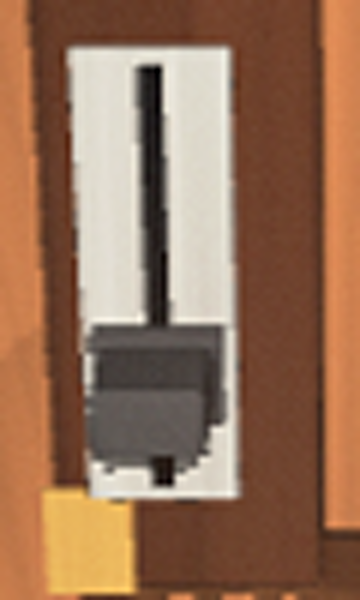

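```bash
cat >> h.py <<'E'
YAW=-.1575; CH=np.array([.598,-.1327,0]); Q=toolq(YAW)
CX=np.array([np.cos(YAW),np.sin(YAW),0]);CY=np.array([-np.sin(YAW),np.cos(YAW),0])
def W(x,y,z): return CH+CX*x+CY*y+np.array([0,0,z])
def inch(p): d=np.asarray(p)-CH; return np.array([d@CX,d@CY,d[2]])
def handle(a):  # handle axis in world at lid angle a
    c,s=np.cos(a),np.sin(a)
    return W(.110+(-.150*c+.042*s),0,.084+(.150*s+.042*c))
GD=np.array([0,0,ctrl.grip_depth])
E
python3 - <<'E'
from h import *
w=np.load("w1.npy");g=castw(w[:3],w[3:],[[244.7,246.3]],.1185)[0]
print("grip chest",inch(g),"slide",inch(g)[1]+.1)
print(handle(0))
ctrl.move_l(handle(0)+[0,0,.06],Q)
ctrl.move_l(handle(0)-GD,Q,speed=.08)
f0=ctrl.get_wrist_force();print("pre",f0,ctrl.get_position())
ctrl.grasp()
print("grasped",ctrl.get_width(),ctrl.get_wrist_force(),ctrl.get_position(),ctrl.get_t())
cv2.imwrite("pics/s2.png",eyes.capture("side")[:,:,::-1]);cv2.imwrite("pics/w2.png",eyes.capture("wrist")[:,:,::-1])
E
```

```text
grip chest [-0.09525767 -0.09002599  0.1185    ] slide 0.009974013992834652
[ 0.5584951  -0.12642601  0.126     ]
pre [ 0.51337928  0.26305096 -0.15016209] [ 0.55904566 -0.12663327  0.10802221]
grasped 4.549548027554967e-06 [0.06185091 0.73737385 6.06025596] [ 0.5606235  -0.12706836  0.11004389] 5.875
```

```bash
python3 -c "
import cv2;a=cv2.imread('pics/s2.png')[100:240,180:400];b=cv2.imread('pics/w2.png')
import numpy as np
cv2.imwrite('pics/c2.png',np.hstack([cv2.resize(a,(440,280)),cv2.resize(b,(360,280))]))"
```

```text
(no output)
```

View pics/c2.png

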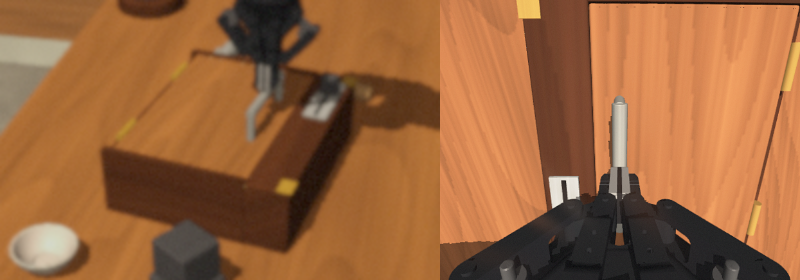

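```bash
python3 -c "
import cv2;b=cv2.imread('pics/w2.png')
cv2.imwrite('pics/w2z.png',cv2.resize(b[130:380,200:360],(384*1,600)))
b=cv2.imread('pics/s2.png')
cv2.imwrite('pics/s2z.png',cv2.resize(b[100:200,270:370],(600,600)))"
```

```text
(no output)
```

View pics/w2z.png

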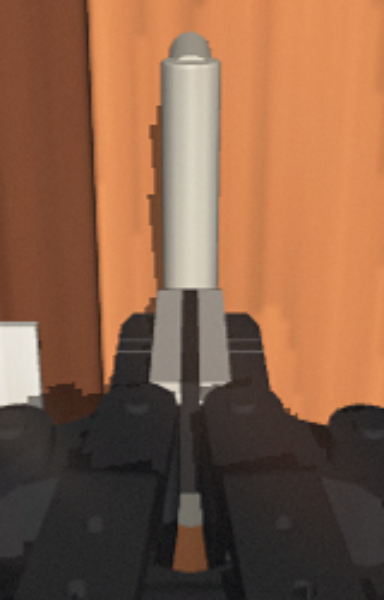

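View pics/s2z.png

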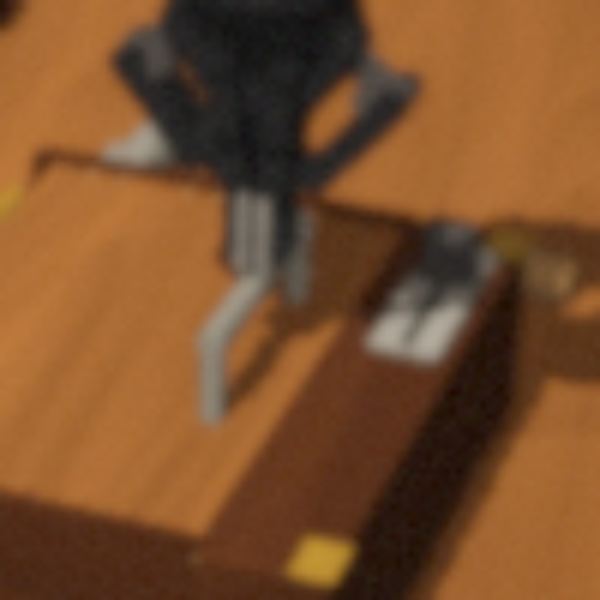

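```bash
python3 - <<'E'
from h import *
c=eyes.get_calibration("wrist");H=np.linalg.inv(c["hand_eye"])
for t in([0,0,0],[.011,0,0],[.011,0,-.0187],[.011,.006,-.0127],[.011,0,-.0127],[0,0,-.0187]):
    X=(H@np.r_[t,1])[:3];print(t,cv2.projectPoints(X[None],np.zeros(3),np.zeros(3),c["camera_matrix"],c["dist_coeffs"])[0].ravel().round(1))
s=eyes.get_calibration("side")
p=ctrl.get_position();print(p,ctrl.get_width())
for z in(.11,.12,.132):
  print(z,cv2.projectPoints(np.array([[p[0],p[1],z]]),s["rvec"],s["tvec"],s["camera_matrix"],s["dist_coeffs"])[0].ravel().round(1))
E
```

```text
[0, 0, 0] [280.6 244.8]
[0.011, 0, 0] [280.7 227.1]
[0.011, 0, -0.0187] [280.8 241.1]
[0.011, 0.006, -0.0127] [292.1 236.3]
[0.011, 0, -0.0127] [280.8 236.3]
[0, 0, -0.0187] [280.8 260.4]
[ 0.56063463 -0.12708967  0.11006382] 7.52836402248614e-05
0.11 [311.7 151.1]
0.12 [311.8 147.7]
0.132 [311.9 143.5]
```

Reported width is 0 and the wrist shows an upward push of 6 N, so the fingers have probably closed on top of the bar. I'll lift a little with a guard, then look at where the shut tips really are.

```bash
python3 - <<'E'
from h import *
p=ctrl.get_position()
print(ctrl.move_l(p+[0.002,0,.008],Q,speed=.02,guard=12),ctrl.get_position(),ctrl.get_wrist_force(),ctrl.get_width())
ctrl.dwell(.2)
print(ctrl.get_position(),ctrl.get_wrist_force(),ctrl.get_width(),ctrl.get_t())
cv2.imwrite("pics/w3.png",eyes.capture("wrist")[:,:,::-1]);s=eyes.capture("side")[:,:,::-1];cv2.imwrite("pics/s3.png",s)
b=cv2.imread("pics/w3.png")[130:330,180:380]
cv2.imwrite("pics/c3.png",np.hstack([cv2.resize(b,(400,400)),cv2.resize(s[100:200,270:370],(400,400))]))
E
```

```text
False [ 0.5624439  -0.12704772  0.11782543] [0.78122888 0.60000054 0.28419959] -0.00027012295570261153
[ 0.56247773 -0.12702377  0.11784139] [ 0.22700056 -0.38659863 -0.19656041] -6.544628542290037e-05 6.9
```

View pics/c3.png

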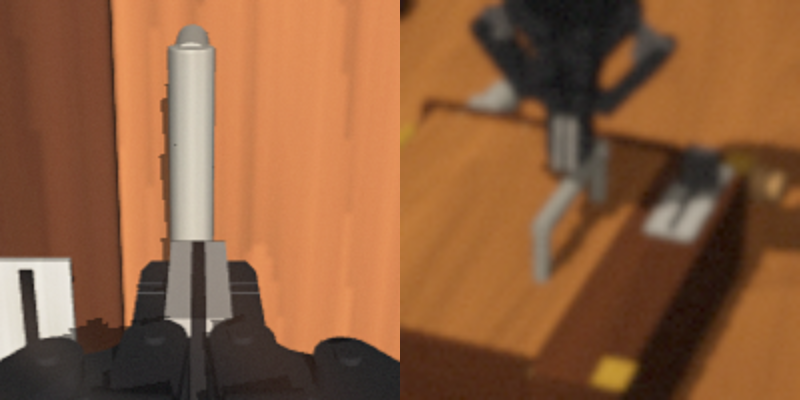

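The fingers came off the bar and shut above it. They touched the bar top (z 0.132) with the TCP reading 0.110, and both pictures agree that the shut tips sit about 20 mm higher than the reported TCP. I'll take tip = TCP + 0.022 and regrasp lower, with a guard.

```bash
cat >> h.py <<'E'
GD=np.array([0,0,.039])   # empirical: bar axis - TCP z when gripping (tips really 22 mm behind TCP)
E
python3 - <<'E'
from h import *
p=ctrl.get_position()
ctrl.move_l(p+[0,0,.03],Q,speed=.15)
ctrl.gripper_open()
h=handle(0)+[.001,0,0]
ctrl.move_l(h-[0,0,.019],Q,speed=.1)
print(ctrl.move_l(h-GD,Q,speed=.03,guard=6),ctrl.get_position(),ctrl.get_wrist_force(),ctrl.get_width())
ctrl.grasp()
print("grasped",ctrl.get_width(),ctrl.get_wrist_force(),ctrl.get_position(),ctrl.get_t())
w=eyes.capture("wrist")[:,:,::-1];s=eyes.capture("side")[:,:,::-1]
cv2.imwrite("pics/c4.png",np.hstack([cv2.resize(w[130:330,180:380],(400,400)),cv2.resize(s[100:200,270:370],(400,400))]))
E
```

```text
False [ 0.55958724 -0.126479    0.08707002] [0.69950177 0.36794847 0.05433315] 0.08547966469750247
grasped 0.009798792953135743 [ 5.7054351  -0.60242026 -2.61479018] [ 0.56079836 -0.12664828  0.08732274] 10.1917
```

View pics/c4.png

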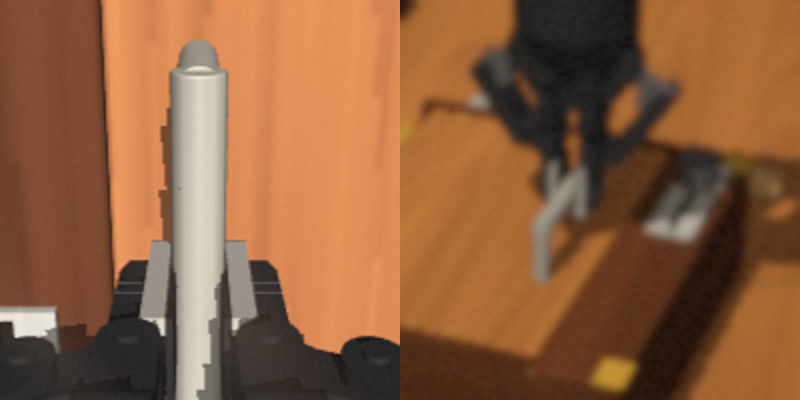

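The bar now stands between the two pads (about (160,290) and (238,290) in the zoom), with a width of about 10 mm. Now the tug.

```bash
python3 - <<'E'
from h import *
p0=ctrl.get_position(); t=p0.copy()
u=np.array([.042*CX[0],.042*CX[1],.150])/.1558
for d in(.003,.006,.009):
    g=ctrl.move_l(p0+u*d,Q,speed=.015,guard=15)
    ctrl.dwell(.25)
    print(d,g,(ctrl.get_position()-p0).round(4),ctrl.get_wrist_force().round(2),ctrl.get_width(),ctrl.get_t())
    if g: break
E
```

```text
0.003 False [ 0.0006 -0.0001  0.0027] [ 3.45 -0.59 -3.55] 0.009854365177000305 10.95
0.006 False [ 0.0011 -0.0001  0.0045] [ 5.1  -1.78 -8.74] 0.010115439987708816 11.55
0.009 True [ 0.0006 -0.      0.0028] [ 1.74 -2.64 -3.54] 0.009869594892582568 12.0583
```

The lid stopped hard at about 4.5 mm, with force climbing past the 15 N guard, so it is caught. I'll lower it, let go and push the slide.

```bash
python3 - <<'E'
from h import *
p=ctrl.get_position()
ctrl.move_l([p[0]-.0005,p[1],.0875],Q,speed=.03)
print(ctrl.get_position(),ctrl.get_wrist_force())
ctrl.gripper_open()
ctrl.move_l(ctrl.get_position()+[0,0,.075],Q,speed=.15)
ctrl.move_l(W(-.096,-.118,.165),Q,speed=.2)
ctrl.grasp()
print(ctrl.move_l(W(-.096,-.118,.078),Q,speed=.06,guard=6),inch(ctrl.get_position()),ctrl.get_wrist_force(),ctrl.get_t())
w=eyes.capture("wrist")[:,:,::-1];s=eyes.capture("side")[:,:,::-1]
cv2.imwrite("pics/c5.png",np.hstack([cv2.resize(w,(440,330)),cv2.resize(s[100:200,290:390],(330,330))]))
E
```

```text
[ 0.56067503 -0.1266016   0.08732069] [ 0.94260683 -1.80140341 -2.35745708]
False [-0.09567649 -0.11815947  0.07848647] [ 0.58438213 -0.05522975 -0.56654038] 16.85
```

View pics/c5.png

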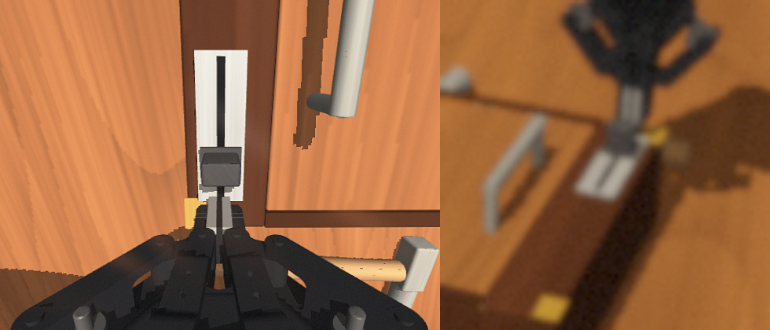

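The shut fingers stand just behind the grip (both near column 220, grip at (220,165)), in line with the track. Pushing now.

```bash
python3 - <<'E'
from h import *
g=ctrl.move_l(W(-.096,-.060,.078),Q,speed=.04,guard=15)
print(g,inch(ctrl.get_position()),ctrl.get_wrist_force().round(2),ctrl.get_t())
if not g:
    g=ctrl.move_l(W(-.096,-.046,.078),Q,speed=.02,guard=15)
    print(g,inch(ctrl.get_position()),ctrl.get_wrist_force().round(2),ctrl.get_t())
w=eyes.capture("wrist")[:,:,::-1];t=eyes.capture("top")[:,:,::-1]
cv2.imwrite("pics/c6.png",np.hstack([cv2.resize(w,(440,330)),cv2.resize(t[150:270,285:405],(330,330))]))
E
```

```text
False [-0.0959629  -0.05988712  0.0780119 ] [ 0.73 -0.88 -0.11] 18.55
True [-0.09598841 -0.05714062  0.07795391] [-0.29 -2.75  1.27] 18.9833
```

View pics/c6.png

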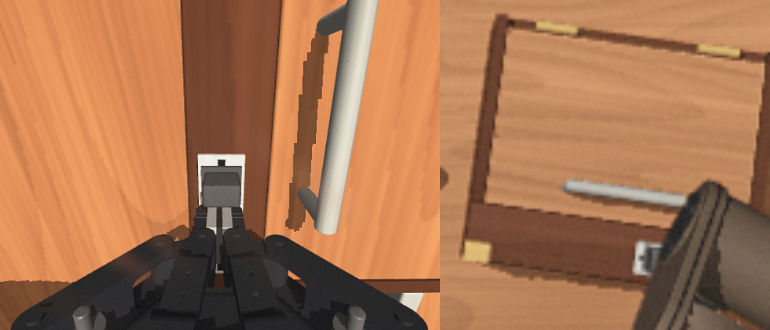

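The slide hit its end stop with the finger centre at y = -0.057 (expected -0.058 for 0.060). I'll back off, hover, and measure the grip again.

```bash
python3 - <<'E'
from h import *
ctrl.move_l(W(-.096,-.064,.078),Q,speed=.05)
ctrl.move_l(W(-.096,-.064,.16),Q,speed=.15)
ctrl.gripper_open()
h=handle(0)+CX*.0018
ctrl.move_l(np.r_[h[:2],.25],Q,speed=.2)
p,r=ctrl.get_position(),ctrl.get_tool_rot();np.save("w7.npy",np.r_[p,r])
w=eyes.capture("wrist")[:,:,::-1];cv2.imwrite("pics/w7.png",w)
print(p,ctrl.get_t())
o=castw(p,r,[[280,200]],.1)[0]
c=eyes.get_calibration("wrist");Rt=R.from_quat([r[1],r[2],r[3],r[0]]).as_matrix()
X=[W(-.095,-.04,.1185)];X=(np.linalg.inv(c["hand_eye"])@np.r_[Rt.T@(X[0]-p),1])[:3]
u,v=cv2.projectPoints(X[None],np.zeros(3),np.zeros(3),c["camera_matrix"],c["dist_coeffs"])[0].ravel().astype(int);print(u,v)
z=w[max(0,v-40):v+40,max(0,u-40):u+40];print(max(0,v-40),max(0,u-40))
cv2.imwrite("pics/w7z.png",cv2.resize(z,None,fx=6,fy=6,interpolation=cv2.INTER_CUBIC))
E
```

```text
[ 0.55951825 -0.12659372  0.2488548 ] 21.675
225 224
184 185
```

View pics/w7z.png

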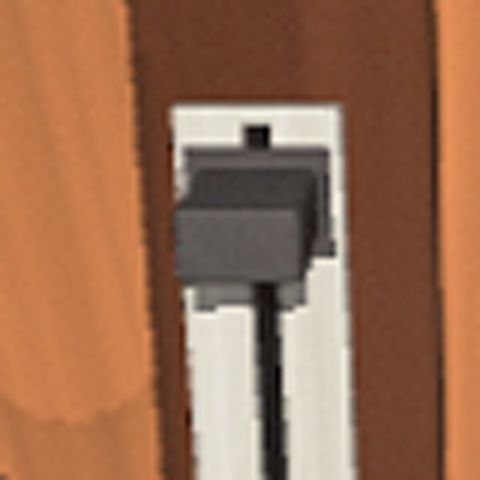

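The grip top sits at (225,224.5), and the prediction for slide = 0.060 was (225,224), so it is released. Now I'll grasp again and lift along the arc, tilting the tool partly with the lid for clearance.

```bash
cat >> h.py <<'E'
def pose(a,off,k=.35):
    rt=R.from_rotvec(CY*k*a); q=(rt*R.from_quat([Q[1],Q[2],Q[3],Q[0]])).as_quat()
    zt=rt.apply([0,0,-1.])
    return handle(a)+off+zt*GD[2], np.array([q[3],q[0],q[1],q[2]])
E
python3 - <<'E'
from h import *
off=CX*.0018
for a in(0,.5,1.05):
    P,q=pose(a,off);print(a,P.round(3),np.round(kinematics.inverse_kinematics(P,q),2))
P,_=pose(0,off)
ctrl.move_l(P+[0,0,.025],Q,speed=.15)
print(ctrl.move_l(P,Q,speed=.05,guard=6))
ctrl.grasp()
p0=ctrl.get_position();print("grasped",ctrl.get_width(),ctrl.get_wrist_force().round(2),p0,ctrl.get_t())
off=off+(p0-P)*[1,1,0];np.save("off.npy",off)
for a in(.03,.06,.1,.15):
    g=ctrl.move_l(*pose(a,off),speed=.04,guard=12)
    print(a,g,(ctrl.get_position()-pose(a,off)[0]).round(4),ctrl.get_wrist_force().round(2),round(ctrl.get_width(),4),ctrl.get_t())
    if g: break
E
```

```text
0 [ 0.56  -0.127  0.087] [-0.4   0.2   1.92 -0.    1.02 -0.24]
0.5 [ 0.592 -0.132  0.154] [-0.37  0.29  1.68 -0.04  1.34 -0.2 ]
1.05 [ 0.657 -0.142  0.199] [-0.34  0.51  1.33 -0.06  1.66 -0.17]
False
grasped 0.009809264271599854 [1.89 0.13 0.45] [ 0.5607276  -0.12680185  0.08728776] 24.075
0.03 False [-0.0003  0.0001 -0.0004] [ 0.87 -0.44 -3.09] 0.0101 24.3417
0.06 False [-0.0003  0.0001 -0.0003] [ 0.28 -0.47 -3.51] 0.0096 24.6083
0.1 False [-0.0004  0.0001 -0.0003] [ 0.44 -0.57 -4.59] 0.0096 24.9083
0.15 False [-0.0001  0.0001  0.0007] [-2.3   0.3  -0.61] 0.0097 25.25
```

The lid is free and rises past its play with a steady load of about 3 N. Carrying on along the arc.

```bash
python3 - <<'E'
from h import *
off=np.load("off.npy")
for a in np.r_[np.arange(.22,1.05,.09),1.05]:
    g=ctrl.move_l(*pose(a,off),speed=.04,guard=20)
    print(round(a,2),g,(ctrl.get_position()-pose(a,off)[0]).round(4),ctrl.get_wrist_force().round(2),round(ctrl.get_width(),4),round(ctrl.get_t(),2))
    if g: break
ctrl.dwell(.3)
w=eyes.capture("wrist")[:,:,::-1];s=eyes.capture("side")[:,:,::-1]
cv2.imwrite("pics/c8.png",np.hstack([cv2.resize(w,(400,300)),cv2.resize(s[60:240,180:420],(400,300))]))
cv2.imwrite("pics/t8.png",eyes.capture("top")[:,:,::-1])
E
```

```text
0.22 False [-0.0006  0.0001 -0.0002] [-3.97 -0.24 -2.67] 0.0098 25.67
0.31 False [0.     0.     0.0012] [-5.3  -0.46  0.33] 0.0095 26.16
0.4 False [-0.0007  0.0001  0.0005] [-5.69  0.35 -1.17] 0.0096 26.64
0.49 False [-0.0003  0.0001  0.0013] [-5.86  0.18  0.74] 0.0097 27.12
0.58 False [ 0.0002 -0.0001  0.002 ] [-5.73  1.19  2.7 ] 0.0096 27.61
0.67 False [ 0.0007 -0.0002  0.0026] [-5.66  0.04  3.49] 0.0099 28.09
0.76 False [-0.0002 -0.      0.0021] [-5.73  0.22  1.99] 0.0097 28.57
0.85 False [ 0.0003 -0.0001  0.0027] [-5.85  1.18  4.73] 0.0096 29.05
0.94 False [ 0.0008 -0.0002  0.0031] [-5.87 -0.26  5.39] 0.0097 29.52
1.03 False [ 0.0014 -0.0003  0.0036] [-4.17  0.4   6.25] 0.0097 30.0
1.05 False [ 0.001  -0.0003  0.0035] [-4.87  1.38  6.06] 0.0099 30.25
```

View pics/c8.png

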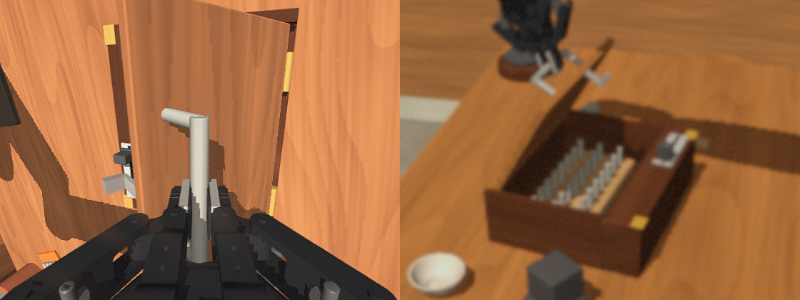

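View pics/t8.png

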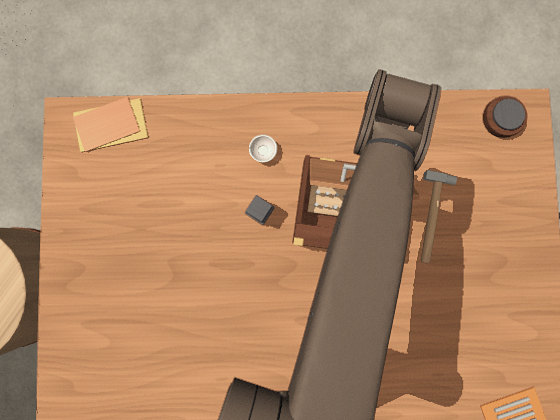

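The lid stands at about 60° with the bar between the pads. In the top view the dish (263,149), block (259,210) and hammer are where they began. I'll check the angle and that nothing is moving, then hand in.

```bash
python3 - <<'E'
from h import *
off=np.load("off.npy");r=ctrl.get_tool_rot();Rt=R.from_quat([r[1],r[2],r[3],r[0]]).as_matrix()
b=inch(ctrl.get_position()-Rt[:,2]*GD[2]-off);v=b-[.11,0,.084]
print("angle",np.arctan2(.042,-.150)*-1+np.arctan2(.042,-.150)+ (np.arctan2(.042,-.150)-np.arctan2(v[2],v[0])),"radius",np.hypot(v[0],v[2]))
print(np.abs(ctrl.get_joint_velocities()).max(),ctrl.get_wrist_force().round(2),ctrl.get_width(),ctrl.get_t())
a=cv2.imread("pics/top0.png");c=cv2.imread("pics/t8.png")
d=cv2.absdiff(a,c).max(2)
print("diff dish/block",d[132:166,246:280].max(),d[195:225,243:275].max(), "hammer head/butt",np.median(d[170:188,424:458]))
ctrl.job_done()
E
```

```text
angle 1.0607962383149436 radius 0.15900488521991266
0.002090642302009894 [-3.4   0.45  5.86] 0.009845215342652647 30.7
diff dish/block 25 24 hammer head/butt 55.0
the job is handed in; nothing more can be done
```

I tugged the lid first and it was caught. I then pushed the slide to its released end, raised the lid to about 60° and handed the job in at 30.7 s with the fingers still holding it. No verdict is reported.

**What I did**
- **Failed first grasp:** the first attempt closed on top of the bar with about 6 N and held nothing. The real fingertips sit about 22 mm behind the reported TCP. I corrected for that and regrasped.
- **Tug:** the lid rose about 4.5 mm at the handle and stopped hard, setting off the 15 N guard, so the catch held it. I had not touched the slide by then.
- **Slide:** I pushed it with the shut fingers until it hit its end stop. The wrist camera then put it at about 0.060 m; it started near 0.010 m.
- **Lift:** after regrasping, the lid rose freely past its play.

**Last checks**
- **Lid:** its angle came out at about 1.06 rad from the arm's pose, and the joints were essentially still (0.002 rad/s).
- **Grip:** the bar was between the pads, with a reported opening of 9.8 mm.
- **Block and dish:** unchanged in the top view.
- **Hammer:** it looked in place, but its pixels differed from the first picture, probably because the arm's shadow fell on it. I did not measure it further.

**Small disagreements**
- The 9.8 mm opening is less than the bar's 12 mm.
- The computed handle radius was 159 mm instead of 156 mm.
- About 7 N of side and upward force remained on the wrist at the end.

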